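# Grade candied nut balls down the sizing ramp

## Robot

A 7-joint arm with a two-finger parallel gripper is mounted at the origin on the work surface. World frame = base frame: x ahead of the robot, y to its left, z up, the work surface at z = 0. Lengths are in m, angles in rad, forces in N, time in s.
With the tool pointing down it reaches from about 0.4 to 0.85 m from the base axis. Payload 10.4 kg.
Tool frame: the origin (TCP) lies at the very end of the fingers, on their centre line; the grasp point (between the pads) lies env.pinch_z behind it (env.pinch_z is the distance from the TCP to the grasp point, in m); z points along the fingers, y is the line along which they close (so a half turn about z gives the same grasp; the last joint's range is limited). The gripper opens to 85 mm and grips with 20 to 120 N. Pads are 22 mm wide; open, the fingers measure 114 mm over their backs; the gripper's body (76 mm by 85 mm) begins 54 mm behind the grasp point. The pads swing forward as they close: fully open they stand 13 mm farther back than shut.
Start: joints at [1.133, 0.332, -0.065, 1.46, 0.022, 1.35, -0.088], TCP at [0.252, -0.572, 0.231] pointing down, gripper open.
Joint ranges: [-2.6, 2.6], [-0.5, 2.12], [-1.47, 1.34], [0.16, 2.42], [-1.27, 4.41], [0.06, 2.06], [-2.6, 2.6]. Speed limits (rad/s): [2.22, 2.22, 2.79, 2.79, 3.14, 3.14, 3.14].

## Interface

Orientations are given as a unit quaternion [w, x, y, z].
In Python, from cell import status, camera, camera_params, workorder, env gives the robot as it stands.
- The arm moves only by the tool arm_command, never from a script. Its argument "commands" is a list that holds one entry, the list of rows, each a list of 7 numbers: the finger opening in mm, from 0 to 85.4, then the shift along the tool's x, y, z in units of 30 mm (1.0 is 30 mm), then the turn, a rotation vector about the tool's x, y, z in units of 8 degrees (1.0 is 8 degrees). In form: [[[claw, dx, dy, dz, wx, wy, wz], ...]]. A call has 1 to 5 rows; each row shifts and turns the commanded pose from where the row before left it, along the tool's axes as they then stand; what a row does not reach is not made up. A row lasts 1/8 s, in which the tool goes at most 62.5 mm and 10.7 degrees, less where a joint would pass 70% of its speed; a pose out of reach is approached as far as the arm can. A call is refused whole if a number of a shift passes 1 or a number of a turn 1, either way. A call with a gripper value outside its range is refused whole. The fingers move at their own pace and stop on an object; "grip_force" is the grip in N (left out, the last holds). Time passes only in rows, so rows that do not move let the fingers close. It gives the time, the measured TCP pose, the force, the opening and the grip force at its end, in the units of the state.
- status.get_state(): the state, without advancing time (a new reading comes with each control period).
- camera(name): name is "scene" or "top" or "wrist"; returns the picture (480x640x3 uint8, blue, green, red); there is no depth.
- camera_params(name): a dict with "intrinsics" (3x3 intrinsics, pixels), "rvec" (rotation vector, rad) and "tvec" (3), from world to camera coordinates, as OpenCV has them. Camera axes: x right, y down, z forward; pixel columns grow to the right and rows downward; lengths in m; the calibration is good to about 2 mm. A picture is of the moment at which its call begins: read the wrist's pose just before it. camera_params takes no time and is no camera call; for the wrist camera it gives the pose at the moment of the call.
- workorder.close_job(): hands the job in; it is judged then, once.
The state is a dict: "t": time; "qpos": joint angles; "joint_vel": joint speeds; "joint_torque": joint torques, N m; "ee_pos": TCP position; "eef_rot": TCP orientation; "contact_force": force on the tool from outside, world axes, zero at the start; "moment": the same for the moment, N m; "opening": finger opening in m; "grip_force": force on a finger pad.
Only numpy, scipy, OpenCV 4.12 (cv2) and the standard library are available. Lean on these libraries where they do the work, as an engineer would, in place of code of your own. Each camera call takes 0.05 s, during which the arm holds its last target. There are 200 camera calls.

## Task

Pick up the steel scoop by its blue bar and tip all three nut balls into the grader's hopper without touching the balls with the gripper. Then set the empty scoop upright on the table, press the red plunger right down to its stop and keep it there until every ball has rolled down and dropped into the pocket for its size, then let it come back up. Leave the brittle round, the honey jar and the brass weight where they are.

Things in the scene. Friction and masses are not known exactly. Their poses are not given: they have to be found in the camera images.
- scoop: narrow open steel scoop on two rubber feet, 136 long x 66 wide x 105 high; origin on the table under it, x towards its open nose, z up. Side walls 36 tall, closed back, no front wall: the floor rises 14 degrees from back to nose, so level it keeps the balls; tip it nose-down well past 14 degrees (about 40) to empty it. Inside width 48. Mass about 0.25 kg plus 0.1 kg of balls
- scoop_bar (a point): centre of the blue grip bar that bridges the scoop: bar 16 thick along scoop x, 66 long along scoop y, 20 tall; its centre is 95 above the table and 10 behind the scoop's origin, about 60 clear between it and the scoop's floor, the tallest ball beside it 60 high. Axes as the scoop's.
- scoop_lip (a point): middle of the nose's floor edge, over which the balls roll out: 66 ahead of the scoop's origin, 41 above the table, so 76 ahead of and 54 below the bar's centre; nose 54 wide. Axes as the scoop's.
- grader: aluminium grader fixed to the table, base 392 x 100; origin under its centre, x along the lane downhill, y to the plunger's side. Lane 47 wide, falling 9 degrees: open mouth, run, orange gate 28 high that holds the balls, slot 30 wide (yellow edges), slot 38.5 wide (orange edges), fully open end; a blue-floored pocket under each. Balls ride over slots narrower than themselves
- hopper (a point): middle of the floor of the open mouth, 119 above the table; axes as the grader's. Mouth 70 long along x, 47 wide, flared to 75 at the rim (177 above the table). On its downhill side an upright baffle 92 wide, top 204 above the table, 64 clear under it; the gate is 118 downhill. Pours well with the nose pointing along +x, its edge 15 uphill of this point and 72 above it
- plunger_cap (a point): centre of the flat top of the red plunger cap, 30 in diameter, 152 above the table when up, 20 downhill of the gate and 77 to the grader's +y side of the lane's centre line; moves with the plunger. Nothing taller than 160 stands within 85 of it
- plunger (a joint): plunger stroke in m: 0 up (gate shut), 0.029 down on its stop (gate sunk just below the lane floor so balls can roll). Sprung back: pushed straight down, about 3 N at the start to 7 N at the stop. Balls take up to 3 s to run once the gate is fully down.
- pocket_small (a point): middle of the floor of the first pocket (under the 30 slot), 72 long x 47 wide, 54 deep below the lane; for the small ball. Axes as the grader's.
- pocket_medium (a point): middle of the floor of the second pocket (under the 38.5 slot), 82 long x 47 wide, 54 deep; for the medium ball. Axes as the grader's.
- pocket_large (a point): middle of the floor of the last pocket, 55 long x 47 wide, 54 deep; for the large ball. Axes as the grader's.
- ball_large: hard pale cream nut ball, 44 diameter, 60 g, origin at its centre; starts in the back of the scoop
- ball_medium: hard caramel-orange nut ball, 35 diameter, 30 g, origin at its centre; starts in the scoop
- ball_small: hard dark brown nut ball, 26 diameter, 13 g, origin at its centre; starts in the scoop
- brittle: loose round of peanut brittle, 116 diameter, 20 thick with its nuts, lying on the table; bystander, origin under its centre
- honey_jar: amber honey jar with yellow cap, 64 diameter, 100 tall; bystander, origin under its centre
- weight: brass scale weight with a knob, 44 diameter, 54 tall; bystander, origin under its centre

How it is judged:
On the way, in this order (a step that is already met when the one before it is completed fails the run):
1. all three balls lie in the hopper behind the closed gate (x of ball_large in the frame of hopper between -0.04 and 0.115 m and y of ball_large in the frame of hopper between -0.04 and 0.04 m and z of ball_large in the frame of hopper between -0.02 and 0.08 m and x of ball_medium in the frame of hopper between -0.04 and 0.115 m and y of ball_medium in the frame of hopper between -0.04 and 0.04 m and z of ball_medium in the frame of hopper between -0.02 and 0.08 m and x of ball_small in the frame of hopper between -0.04 and 0.115 m and y of ball_small in the frame of hopper between -0.04 and 0.04 m and z of ball_small in the frame of hopper between -0.02 and 0.08 m and value of joint plunger below 0.004 m), for 0.3 s.
2. the empty scoop stands upright on the table, let go, the plunger still up (height (world z) of scoop below 0.006 m and angle between scoop's own z axis and vertical below 0.08 rad and contact force between the fingers and scoop below 0.1 N and value of joint plunger below 0.004 m), for 0.2 s.
3. the plunger is pressed down to its stop (value of joint plunger above 0.0265 m), for 0.2 s.
4. the plunger is still down when every ball lies in its pocket (x of ball_large in the frame of pocket_large between -0.0275 and 0.0275 m and y of ball_large in the frame of pocket_large between -0.025 and 0.025 m and z of ball_large in the frame of pocket_large between 0 and 0.034 m and x of ball_medium in the frame of pocket_medium between -0.041 and 0.041 m and y of ball_medium in the frame of pocket_medium between -0.025 and 0.025 m and z of ball_medium in the frame of pocket_medium between 0 and 0.032 m and x of ball_small in the frame of pocket_small between -0.036 and 0.036 m and y of ball_small in the frame of pocket_small between -0.025 and 0.025 m and z of ball_small in the frame of pocket_small between 0 and 0.032 m and value of joint plunger above 0.0265 m), for 0.1 s.
At the end, for the whole second after the job is handed in: The small ball rests in the first pocket, the medium ball in the second and the large ball in the last (each centre within the pocket's walls and below the lane, slower than 30 mm/s); the plunger is back up (within 4 mm); the scoop stands upright (within 4.5 degrees) and still on the table (x of ball_large in the frame of pocket_large between -0.0275 and 0.0275 m and y of ball_large in the frame of pocket_large between -0.025 and 0.025 m and z of ball_large in the frame of pocket_large between 0 and 0.034 m and linear speed of each of ball_large, ball_medium, ball_small below 0.03 m/s and x of ball_medium in the frame of pocket_medium between -0.041 and 0.041 m and y of ball_medium in the frame of pocket_medium between -0.025 and 0.025 m and z of ball_medium in the frame of pocket_medium between 0 and 0.032 m and x of ball_small in the frame of pocket_small between -0.036 and 0.036 m and y of ball_small in the frame of pocket_small between -0.025 and 0.025 m and z of ball_small in the frame of pocket_small between 0 and 0.032 m and value of joint plunger below 0.004 m and angle between scoop's own z axis and vertical below 0.08 rad and height (world z) of scoop below 0.006 m and linear speed of scoop below 0.02 m/s); the robot touches nothing.
It fails at once if the gripper's fingers touch a ball (contact force between the fingers and ball_large above 0.3 N or contact force between the fingers and ball_medium above 0.3 N or contact force between the fingers and ball_small above 0.3 N).
It fails at once if a bystander is shifted by more than 30 mm (distance of any of brittle, honey_jar, weight from where it was at the start of the episode above 0.03 m).
It also fails if it takes over 72 s, if anything falls off the work surface, if the arm or the gripper's body presses on something with over 40 N, if the wrist force passes 120 N, or if a joint passes its speed limit or range.

## Working session

There is one attempt and no reset: what is moved stays moved. The work goes in short steps, Python scripts to look and compute and a tool call to move; the robot and the scene stay as the last step left them, time stands still between calls to the robot, and variables do not carry over. Pictures are saved under pics/ and viewed, at most 10 in all, crops included, and the job is handed in when it is done.

Besides the shell and the picture viewer there is one more tool, called after ">>>" as name([rows], argument=value, ...), one row to a line, values as JSON. arm_command: Moves the arm, as the interface text tells. Its arguments: {"type":"object","properties":{"commands":{"type":"array"},"grip_force":{"type":"number"}},"required":["commands"]}

```bash
mkdir -p pics; ls; python3 - <<'E'
from cell import status,camera,camera_params,env
import cv2
s=status.get_state(); print(s['t'],s['ee_pos'],s['eef_rot'],s['opening'],env.pinch_z)
for n in ['scene','top']:
    cv2.imwrite(f'pics/{n}0.png',camera(n)); print(n,camera_params(n))
E
```

```text
pics
0.0 [ 0.25173102 -0.57165264  0.23050615] [-7.00578141e-04  9.78570123e-01  2.05912593e-01 -1.66564511e-04] 0.0853278486788946 0.0187
scene {'intrinsics': array([[449.89512965,   0.        , 315.36616813],
       [  0.        , 449.89512965, 239.61940804],
       [  0.        ,   0.        ,   1.        ]]), 'rvec': array([ 2.30648047,  1.05354815, -0.34858229]), 'tvec': array([-0.35837868, -0.30270266,  1.21333506])}
top {'intrinsics': array([[528.6724541 ,   0.        , 315.07489402],
       [  0.        , 528.6724541 , 249.67984462],
       [  0.        ,   0.        ,   1.        ]]), 'rvec': array([ 2.1976545, -2.167001 ,  0.0673917]), 'tvec': array([-0.03387768,  0.58333017,  1.08861723])}
```

View pics/scene0.png

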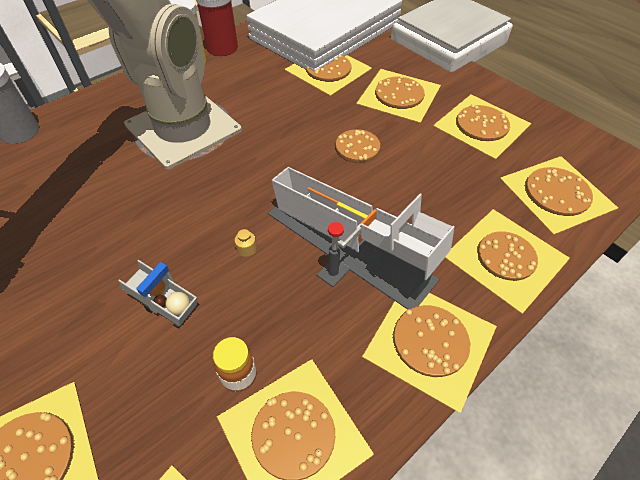

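View pics/top0.png

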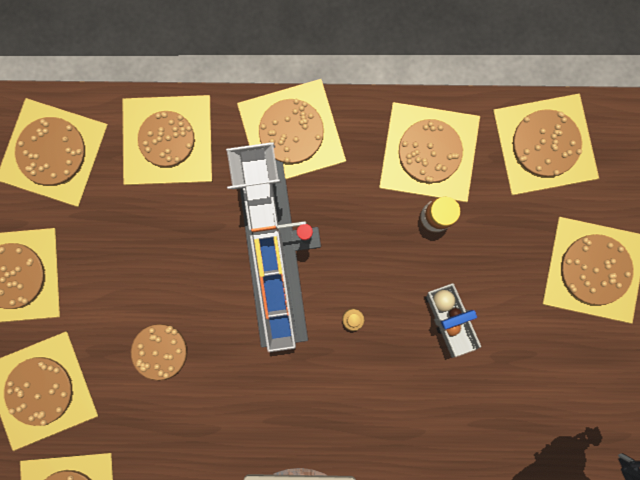

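Top view: grader mouth at about (255,165) far from the robot, downhill end at (280,345), plunger cap at (305,232). Scoop is around (453,320) with its blue bar at (459,319) and the large ball at (445,300). I'll enlarge both.

```bash
python3 - <<'E'
import cv2,numpy as np
t=cv2.imread('pics/top0.png')
a=cv2.resize(t[270:370,410:500],None,fx=4,fy=4,interpolation=cv2.INTER_CUBIC) #360x400
b=cv2.resize(t[135:360,220:330],None,fx=2.66,fy=2.66,interpolation=cv2.INTER_CUBIC)
s=cv2.imread('pics/scene0.png')
c=np.zeros((600,800,3),np.uint8); c[:400,:360]=a; c[:b.shape[0],370:370+b.shape[1]]=b[:600]
print(b.shape)
cv2.imwrite('pics/crop1.png',c)
E
```

```text
(598, 293, 3)
```

View pics/crop1.png

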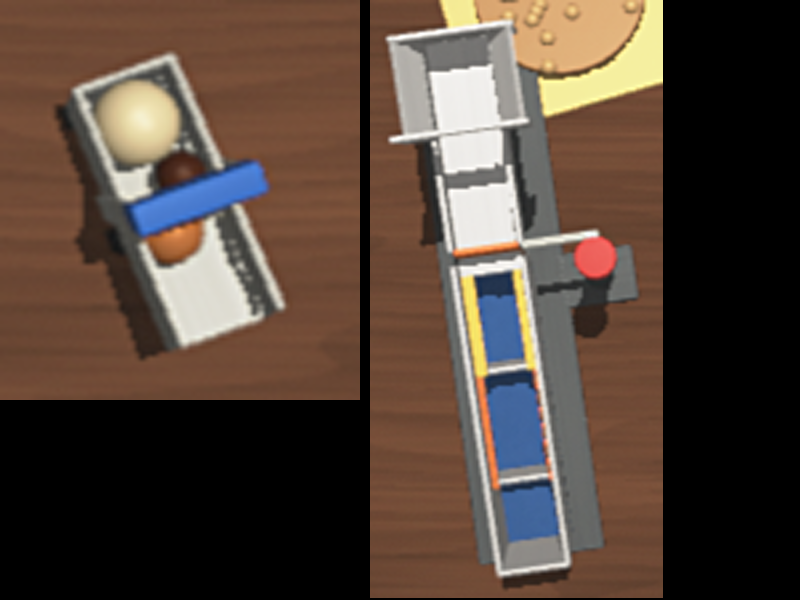

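Crop: scoop's closed back is at the top with the large ball at (138,120), nose at the bottom (toward the robot), and bar top corners at (128,208), (262,162), (268,185), (137,235). Grader: baffle ends at (390,140)/(528,121), gate at (455,253)–(520,245), cap at (595,257).

```bash
cat > h.py <<'E'
import numpy as np,cv2
from scipy.spatial.transform import Rotation as R
from cell import status,camera,camera_params,env
def ray(p,uv,z):
    """pixel -> world xy at height z"""
    Rm=R.from_rotvec(p['rvec']).as_matrix(); C=-Rm.T@p['tvec']
    d=Rm.T@np.linalg.inv(p['intrinsics'])@[uv[0],uv[1],1]
    return (C+d*(z-C[2])/d[2])
def proj(p,X):
    return cv2.projectPoints(np.array(X,float).reshape(-1,3),p['rvec'],p['tvec'],p['intrinsics'],None)[0].reshape(-1,2)
def tool():
    s=status.get_state(); q=s['eef_rot']; return s,R.from_quat([q[1],q[2],q[3],q[0]])
E
python3 - <<'E'
from h import *
p=camera_params('top')
Rm=R.from_rotvec(p['rvec']).as_matrix(); print('cam',-Rm.T@p['tvec'])
A=lambda u,v,z: ray(p,(410+u/4,270+v/4),z).round(4)
B=lambda u,v,z: ray(p,(220+(u-370)/2.66,135+v/2.66),z).round(4)
print('bar',[A(*c,.105) for c in [(128,208),(262,162),(268,185),(137,235)]])
print('back rim',A(72,90,.036+.02),A(175,55,.056))
print('nose',A(180,348,.041),A(262,318,.041))
for n,a in dict(rim=[(388,38,.177),(511,22,.177)],baf=[(390,140,.204),(528,121,.204)],gate=[(455,253,.128),(520,245,.128)],cap=[(595,257,.152)],base=[(480,563,.0),(603,545,0)]).items(): print(n,[B(*c) for c in a],np.mean([B(*c) for c in a],0))
ps=camera_params('scene'); print('cap scene',ray(ps,(336,229),.152))
s,r=tool();print(r.as_matrix().round(3))
for n,uv,z in [('jar',(446,211),.1),('weight',(354,320),.05)]: print(n,ray(p,uv,z))
E
```

```text
cam [ 0.50691323 -0.0347243   1.12620711]
bar [array([ 0.4424, -0.2714,  0.105 ]), array([ 0.4652, -0.3355,  0.105 ]), array([ 0.4543, -0.3383,  0.105 ]), array([ 0.4296, -0.2756,  0.105 ])]
back rim [ 0.4979 -0.2547  0.056 ] [ 0.5163 -0.3066  0.056 ]
nose [ 0.3684 -0.3123  0.041 ] [ 0.384  -0.3539  0.041 ]
rim [array([0.7544, 0.1369, 0.177 ]), array([0.7666, 0.0527, 0.177 ])] [0.7605 0.0948 0.177 ]
baf [array([0.6786, 0.1289, 0.204 ]), array([0.6926, 0.0376, 0.204 ])] [0.6856  0.08325 0.204  ]
gate [array([0.6119, 0.0938, 0.128 ]), array([0.6182, 0.0475, 0.128 ])] [0.61505 0.07065 0.128  ]
cap [array([ 0.6079, -0.0069,  0.152 ])] [ 0.6079 -0.0069  0.152 ]
base [array([0.3785, 0.0849, 0.    ]), array([ 0.3941, -0.0125,  0.    ])] [0.3863 0.0362 0.    ]
cap scene [ 0.61192628 -0.00705401  0.152     ]
[[ 0.915  0.403 -0.001]
 [ 0.403 -0.915  0.001]
 [-0.    -0.001 -1.   ]]
jar [ 0.65741704 -0.28083956  0.1       ]
weight [ 0.4403223  -0.10661908  0.05      ]
```

>>> arm_command([
  [[85,0.95,-0.55,0,0,0,0],[85,0.95,-0.55,0,0,0,0],[85,0.95,-0.55,0,0,0,0],[85,0.95,-0.55,0,0,0,0],[85,0.95,-0.55,0,0,0,0]],
])

```text
t: 0.72
ee_pos: [0.3495, -0.438, 0.231]
eef_rot: [-0.0, 0.979, 0.206, -0.0]
contact_force: [-0.8, -0.3, 0.2]
opening: 0.0847
grip_force: 0.0
```

>>> arm_command([
  [[85,0.95,-0.55,0,0,0,0],[85,0.95,-0.55,0,0,0,0],[85,0.95,-0.55,0,0,0,0],[85,0.95,-0.55,0,0,0,0],[85,0.95,-0.55,0,0,0,0]],
])

```text
t: 1.35
ee_pos: [0.4466, -0.3052, 0.231]
eef_rot: [-0.0, 0.979, 0.206, -0.0]
contact_force: [1.0, -0.2, -1.0]
opening: 0.0852
grip_force: 0.0
```

>>> arm_command([
  [[85,0,0,0,0,0,-1],[85,0,0,0,0,0,-1],[85,0,0,0,0,0,-1],[85,0,0,0,0,0,-1],[85,0,0,0,0,0,-1]],
])

```text
t: 1.98
ee_pos: [0.446, -0.306, 0.231]
eef_rot: [-0.0, 0.848, 0.53, -0.0]
contact_force: [0.6, 0.1, 0.1]
opening: 0.085
grip_force: 0.0
```

>>> arm_command([
  [[85,0,0,0,0,0,-1],[85,0,0,0,0,0,-1],[85,0,0,0,0,0,-1],[85,0,0,0,0,0,-1],[85,0,0,0,0,0,-1]],
])

```text
t: 2.6
ee_pos: [0.446, -0.306, 0.231]
eef_rot: [-0.0, 0.615, 0.788, -0.0]
contact_force: [-0.8, -0.2, 0.0]
opening: 0.085
grip_force: 0.0
```

>>> arm_command([
  [[85,0,0,0,0,0,-0.86],[85,0,0,0,0,0,0],[85,0,0,0,0,0,0]],
])

```text
t: 2.98
ee_pos: [0.4461, -0.3061, 0.2311]
eef_rot: [-0.0, 0.57, 0.822, 0.0]
contact_force: [0.1, -0.5, 0.4]
opening: 0.085
grip_force: 0.0
```

```bash
python3 - <<'E'
from h import *
s,r=tool(); p=camera_params('wrist'); im=camera('wrist'); cv2.imwrite('pics/w1.png',im)
np.save('w1.npy',[p],allow_pickle=True)
print(r.as_matrix().round(3),s['qpos'].round(2) if hasattr(s['qpos'],'round') else s['qpos'])
u=np.array([-.935,-.353,0]);v=np.array([.353,-.935,0]);c=np.array([.448,-.305,.105])
print('pred corners',proj(p,[c+a*.008*u+b*.033*v for a,b in [(1,1),(1,-1),(-1,-1),(-1,1)]]).round())
E
```

```text
[[-0.35   0.937 -0.   ]
 [ 0.937  0.35   0.   ]
 [ 0.    -0.    -1.   ]] [ 0.88  0.17 -0.4   1.67  0.07  1.31  0.82]
pred corners [[306. 278.]
 [304. 185.]
 [328. 185.]
 [328. 278.]]
```

View pics/w1.png

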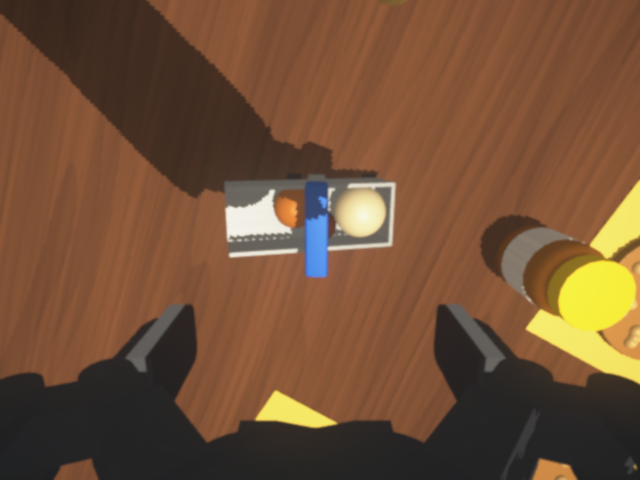

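The bar shows at (306–328, 182–276), within 2 mm of the prediction. Descend and grip.

>>> arm_command([
  [[85,0,0.07,0.9,0,0,0],[85,0,0,0.9,0,0,0],[85,0,0,0.9,0,0,0],[85,0,0,0.8,0,0,0],[85,0,0,0.7,0,0,0]],
])

```text
t: 3.65
ee_pos: [0.4481, -0.3053, 0.1044]
eef_rot: [-0.0, 0.57, 0.822, -0.0]
contact_force: [0.3, -1.0, 0.0]
opening: 0.0849
grip_force: 0.0
```

>>> arm_command([
  [[85,0,0,0.5,0,0,0],[85,0,0,0.47,0,0,0],[85,0,0,0,0,0,0],[85,0,0,0,0,0,0]],
])

```text
t: 4.15
ee_pos: [0.4486, -0.3056, 0.0768]
eef_rot: [0.0, 0.569, 0.822, -0.0]
contact_force: [0.1, -0.1, 0.7]
opening: 0.0851
grip_force: 0.0
```

>>> arm_command([
  [[40,0,0,0,0,0,0],[20,0,0,0,0,0,0],[10,0,0,0,0,0,0],[5,0,0,0,0,0,0],[5,0,0,0,0,0,0]],
], grip_force=80)

```text
t: 4.78
ee_pos: [0.448, -0.3056, 0.0762]
eef_rot: [-0.0, 0.569, 0.822, -0.0]
contact_force: [-1.8, -1.5, 1.1]
opening: 0.0151
grip_force: 78.6
```

>>> arm_command([
  [[5,0,0,0,0,0,0],[5,0,0,0,0,0,0]],
])

```text
t: 5.03
ee_pos: [0.448, -0.3056, 0.0762]
eef_rot: [-0.0, 0.569, 0.822, -0.0]
contact_force: [-2.6, -0.7, 0.5]
opening: 0.0148
grip_force: 78.7
```

>>> arm_command([
  [[5,0,0,-0.2,0,0,0],[5,0,0,-0.4,0,0,0],[5,0,0,-0.7,0,0,0],[5,0,0,-0.9,0,0,0],[5,0,0,-0.9,0,0,0]],
])

```text
t: 5.65
ee_pos: [0.4483, -0.3052, 0.1708]
eef_rot: [0.0, 0.569, 0.822, 0.0]
contact_force: [0.6, -0.5, -3.9]
opening: 0.0148
grip_force: 78.2
```

>>> arm_command([
  [[5,0,0,-0.9,0,0,0],[5,0,0,-0.9,0,0,0],[5,0,0,-0.9,0,0,0],[5,0,0,-0.9,0,0,0],[5,0,0,-0.7,0,0,0]],
])

```text
t: 6.28
ee_pos: [0.4484, -0.3051, 0.3002]
eef_rot: [0.001, 0.569, 0.823, 0.0]
contact_force: [0.6, 0.5, -3.8]
opening: 0.015
grip_force: 78.2
```

>>> arm_command([
  [[5,0,0,-0.4,0,0,0],[5,0,0,-0.3,0,0,0],[5,0,0,0,0,0,0]],
])

```text
t: 6.65
ee_pos: [0.4483, -0.3054, 0.3194]
eef_rot: [0.0, 0.569, 0.822, 0.0]
contact_force: [0.2, 0.3, -4.1]
opening: 0.0148
grip_force: 78.2
```

>>> arm_command([
  [[5,0.18,0.3,0,0,0,0],[5,0.36,0.6,0,0,0,0],[5,0.54,0.9,0,0,0,0],[5,0.54,0.9,0,0,0,0],[5,0.54,0.9,0,0,0,0]],
])

```text
t: 7.28
ee_pos: [0.5271, -0.205, 0.3185]
eef_rot: [-0.001, 0.569, 0.823, 0.0]
contact_force: [-0.1, 0.1, -3.7]
opening: 0.0151
grip_force: 78.2
```

>>> arm_command([
  [[5,0.54,0.9,0,0,0,0],[5,0.54,0.9,0,0,0,0],[5,0.54,0.9,0,0,0,0],[5,0.54,0.9,0,0,0,0],[5,0.54,0.9,0,0,0,0]],
])

```text
t: 7.9
ee_pos: [0.6247, -0.0815, 0.3183]
eef_rot: [-0.001, 0.569, 0.823, -0.0]
contact_force: [0.2, -0.1, -4.0]
opening: 0.0146
grip_force: 78.2
```

>>> arm_command([
  [[5,0.54,0.9,0,0,0,0],[5,0.54,0.9,0,0,0,0],[5,0.54,0.9,0,0,0,0],[5,0.36,0.6,0,0,0,0],[5,0.18,0.3,0,0,0,0]],
])

```text
t: 8.52
ee_pos: [0.7026, 0.0176, 0.3179]
eef_rot: [-0.001, 0.568, 0.823, -0.0]
contact_force: [0.8, -0.3, -4.1]
opening: 0.0146
grip_force: 78.3
```

>>> arm_command([
  [[5,0,0,0,0,0,0.7],[5,0,0,0,0,0,0.74],[5,0,0,0,0,0,0]],
])

```text
t: 8.9
ee_pos: [0.7022, 0.0152, 0.3189]
eef_rot: [-0.0, 0.649, 0.761, -0.0]
contact_force: [-0.4, 0.1, -3.6]
opening: 0.015
grip_force: 78.3
```

```bash
cat > plan.py <<'E'
from h import *
s,r=tool(); print(s['t'],s['ee_pos'],s['qpos'],s['contact_force']); print(r.as_matrix().round(3))
H=np.array([.731,.090]); xg=np.array([-.9877,-.1564,0]); Z=np.array([0,0,1.])
base=np.array([[0.1564*-1,.9877,0],-xg,-Z]).T # tool axes, level
def pose(a,z,t):
    t=np.radians(t); sx=np.cos(t)*xg-np.sin(t)*Z; sz=np.sin(t)*xg+np.cos(t)*Z
    lip=np.r_[H,0]+a*xg+z*Z; bar=lip-.076*sx+.054*sz
    return bar-.0187*sz, R.from_matrix(base)*R.from_euler('x',-t)
P=np.array(s['ee_pos']); Q=r
for a,z,t in [(-.014,.2827,0),(-.014,.255,8),(-.014,.238,16),(-.014,.222,24),(-.014,.208,32),(-.014,.198,40),(-.014,.195,48)]:
    p,q=pose(a,z,t); print(t,p.round(4),(Q.inv().apply(p-P)/.03).round(2),(np.degrees((Q.inv()*q).as_rotvec())/8).round(2)); P,Q=p,q
E
python3 plan.py
```

```text
8.9 [0.70224858 0.01517152 0.31893305] [ 0.22614875  0.54092626 -0.53326194  1.03958724  0.26551145  1.62328145
 -0.06877757] [-0.43025334  0.13982497 -3.64924464]
[[-0.159  0.987 -0.   ]
 [ 0.987  0.159 -0.   ]
 [-0.    -0.001 -1.   ]]
0 [0.8199 0.1041 0.318 ] [2.3  4.34 0.03] [-0.    0.    0.02]
8 [0.8143 0.1032 0.3005] [-0.   -0.19  0.58] [-1.  0.  0.]
16 [0.8074 0.1021 0.2929] [ 0.   -0.27  0.22] [-1.  0. -0.]
24 [0.7992 0.1008 0.2852] [-0.   -0.34  0.17] [-1.  0.  0.]
32 [0.79   0.0993 0.2782] [-0.   -0.38  0.09] [-1. -0.  0.]
40 [0.7799 0.0977 0.2739] [ 0.   -0.37 -0.06] [-1.  0. -0.]
48 [0.7691 0.096  0.2751] [-0.   -0.25 -0.26] [-1. -0.  0.]
```

>>> arm_command([
  [[5,0.15,0.3,0,0,0,0],[5,0.35,0.65,0,0,0,0],[5,0.5,0.9,0,0,0,0],[5,0.5,0.9,0,0,0,0],[5,0.45,0.9,0,0,0,0]],
])

```text
t: 9.52
ee_pos: [0.8021, 0.0915, 0.3189]
eef_rot: [-0.0, 0.648, 0.762, 0.0]
contact_force: [0.5, 0.6, -3.7]
opening: 0.0148
grip_force: 78.5
```

>>> arm_command([
  [[5,0.25,0.5,0,0,0,0],[5,0.1,0.2,0,0,0,0],[5,0,0,0,0,0,0]],
])

```text
t: 9.9
ee_pos: [0.8206, 0.1055, 0.3176]
eef_rot: [-0.001, 0.648, 0.762, -0.0]
contact_force: [0.1, 0.0, -3.7]
opening: 0.0148
grip_force: 78.6
```

```bash
python3 plan.py; python3 - <<'E'
from h import *
a=camera('top')[100:260,200:360]; b=camera('scene')[100:340,240:560]
c=np.zeros((600,800,3),np.uint8); c[:400,:400]=cv2.resize(a,(400,400)); c[:300,400:]=cv2.resize(b,(400,300)); cv2.imwrite('pics/c2.png',c)
E
```

```text
9.9 [0.82062502 0.10550243 0.31762556] [-0.08055518  0.92644878 -0.46333962  0.38433693  0.38169611  1.86488291
 -0.09525863] [ 0.14091449  0.01984409 -3.66883472]
[[-0.161  0.987 -0.001]
 [ 0.987  0.161  0.   ]
 [ 0.001 -0.001 -1.   ]]
0 [0.8199 0.1041 0.318 ] [-0.04 -0.03 -0.01] [-0.01 -0.    0.03]
8 [0.8143 0.1032 0.3005] [-0.   -0.19  0.58] [-1.  0.  0.]
16 [0.8074 0.1021 0.2929] [ 0.   -0.27  0.22] [-1.  0. -0.]
24 [0.7992 0.1008 0.2852] [-0.   -0.34  0.17] [-1.  0.  0.]
32 [0.79   0.0993 0.2782] [-0.   -0.38  0.09] [-1. -0.  0.]
40 [0.7799 0.0977 0.2739] [ 0.   -0.37 -0.06] [-1.  0. -0.]
48 [0.7691 0.096  0.2751] [-0.   -0.25 -0.26] [-1. -0.  0.]
```

View pics/c2.png

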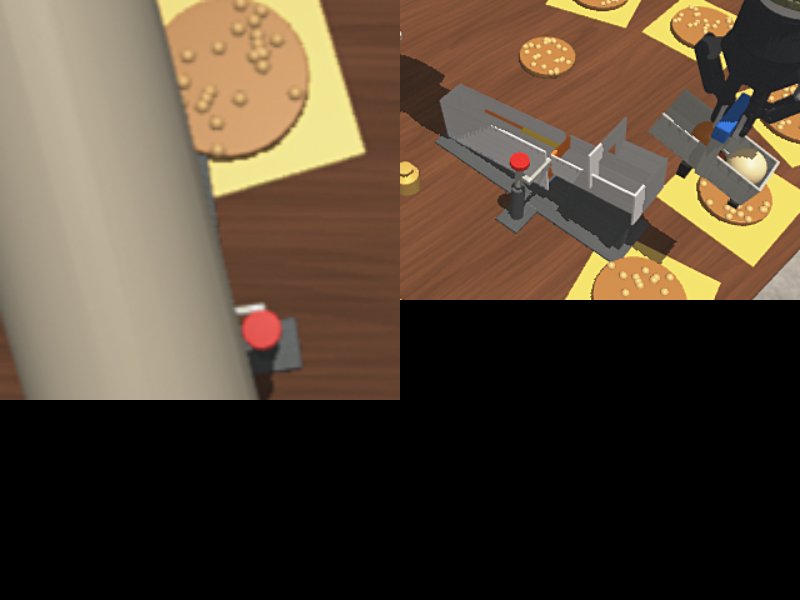

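```bash
sed -i "s/^for a,z,t in .*/for a,z,t in [(-.018,.25,7),(-.018,.215,14),(-.018,.206,19),(-.018,.200,23),(-.018,.196,30),(-.018,.193,38),(-.018,.193,46)]:/" plan.py; python3 plan.py | tail -7
```

```text
7 [0.819  0.1039 0.2943] [-0.01 -0.04  0.82] [-0.88 -0.    0.02]
14 [0.8132 0.103  0.2676] [-0.   -0.3   0.86] [-0.87  0.    0.  ]
19 [0.8084 0.1023 0.2641] [-0.   -0.18  0.07] [-0.63  0.    0.  ]
23 [0.8043 0.1016 0.2622] [-0.   -0.15  0.02] [-0.5 -0.  -0. ]
30 [0.7964 0.1003 0.2646] [ 0.   -0.21 -0.18] [-0.87 -0.   -0.  ]
38 [0.7865 0.0988 0.2676] [ 0.   -0.24 -0.25] [-1.  0.  0.]
46 [0.7758 0.0971 0.2722] [ 0.   -0.19 -0.34] [-1. -0.  0.]
```

>>> arm_command([
  [[5,0,-0.04,0.82,-0.88,0,0],[5,0,-0.3,0.86,-0.87,0,0],[5,0,-0.18,0.07,-0.63,0,0],[5,0,0,0,0,0,0],[5,0,0,0,0,0,0]],
])

```text
t: 10.62
ee_pos: [0.8151, 0.1008, 0.2824]
eef_rot: [0.087, 0.643, 0.754, 0.101]
contact_force: [0.6, -0.4, -3.2]
opening: 0.0148
grip_force: 78.9
```

>>> arm_command([
  [[5,0,-0.15,0.02,-0.5,0,0],[5,0,0,0,0,0,0],[5,0,0,0,0,0,0],[5,0,0,0,0,0,0],[5,0,0,0,0,0,0]],
])

```text
t: 11.25
ee_pos: [0.8109, 0.1012, 0.2791]
eef_rot: [0.109, 0.64, 0.75, 0.127]
contact_force: [-0.1, 0.1, -3.5]
opening: 0.015
grip_force: 79.0
```

>>> arm_command([
  [[5,0,-0.21,-0.18,-0.87,0,0],[5,0,0,0,0,0,0],[5,0,-0.24,-0.25,-1,0,0],[5,0,-0.19,-0.34,-1,0,0],[5,0,0,0,0,0,0]],
])

```text
t: 11.88
ee_pos: [0.7805, 0.0959, 0.2888]
eef_rot: [0.233, 0.605, 0.711, 0.272]
contact_force: [0.0, 0.7, -2.5]
opening: 0.0149
grip_force: 79.8
```

>>> arm_command([
  [[5,0,0,0,0,0,0],[5,0,0,0,0,0,0],[5,0,0,0,0,0,0],[5,0,0,0,0,0,0],[5,0,0,0,0,0,0]],
])

```text
t: 12.5
ee_pos: [0.7829, 0.0966, 0.2908]
eef_rot: [0.234, 0.605, 0.71, 0.274]
contact_force: [0.1, 0.3, -2.9]
opening: 0.0149
grip_force: 79.8
```

```bash
python3 plan.py|head -4; python3 - <<'E'
from h import *
a=camera('wrist'); b=camera('scene')[120:330,240:520]
c=np.zeros((600,800,3),np.uint8); c[:300,:400]=cv2.resize(a,(400,300)); c[:300,400:]=cv2.resize(b,(400,300),interpolation=2); cv2.imwrite('pics/c3.png',c[:300])
E
```

```text
12.5 [0.78294598 0.09660314 0.29075215] [ 0.32314306  0.25957874 -0.59819487  1.65517107  0.33917579  0.55031828
 -0.2675093 ] [ 0.112588    0.28876652 -2.90793636]
[[-0.158  0.731  0.663]
 [ 0.987  0.118  0.106]
```

View pics/c3.png

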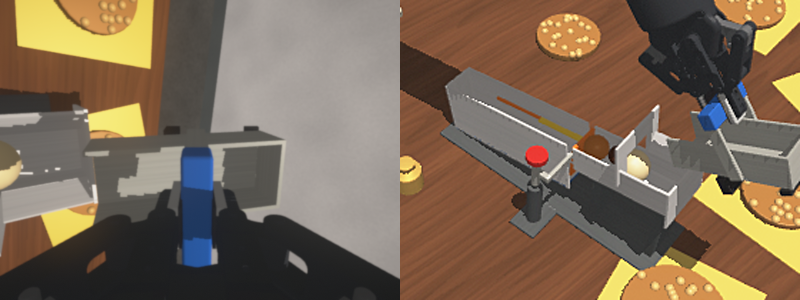

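Scoop is empty, with all three balls in the lane behind the gate (medium at the gate (595,145), large in the mouth (637,165)). I'll lift and level the scoop.

>>> arm_command([
  [[5,0,0.4,-0.44,0,0,0],[5,0,0.67,-0.74,0,0,0],[5,0,0.67,-0.74,0,0,0],[5,0,0.5,-0.55,0,0,0],[5,0,0,0,0,0,0]],
])

```text
t: 13.22
ee_pos: [0.7835, 0.0971, 0.3949]
eef_rot: [0.235, 0.604, 0.71, 0.276]
contact_force: [0.0, -0.1, -3.7]
opening: 0.0148
grip_force: 79.8
```

>>> arm_command([
  [[5,0,0,0,0.7,0,0],[5,0,0,0,0.9,0,0],[5,0,0,0,0.9,0,0],[5,0,0,0,0.9,0,0],[5,0,0,0,0.9,0,0]],
])

```text
t: 13.85
ee_pos: [0.7828, 0.0961, 0.3908]
eef_rot: [0.044, 0.647, 0.759, 0.05]
contact_force: [2.0, -0.2, -1.5]
opening: 0.0148
grip_force: 79.7
```

```bash
python3 - <<'E'
from h import *
s,r=tool(); print(s['t'],s['ee_pos'],s['qpos']); print(r.as_matrix().round(3))
a=np.radians(20.6); g=R.from_matrix(np.array([[-np.sin(a),np.cos(a),0],[np.cos(a),np.sin(a),0],[0,0,-1]]).T)
print(np.degrees((r.inv()*g).as_rotvec())/8, (np.array([.448,-.3056,.33])-s['ee_pos'])/.03)
E
```

```text
13.85 [0.7828124  0.09606061 0.39079611] [ 0.04631219  0.67592628 -0.5603958   0.68777458  0.37366946  1.70914769
 -0.14852941]
[[-0.158  0.979  0.131]
 [ 0.987  0.156  0.02 ]
 [-0.001  0.133 -0.991]]
[ 0.9480627   0.10330012 -1.43806615] [-11.16041336 -13.38868684  -2.02653689]
```

>>> arm_command([
  [[5,0,0,0,0.47,0.05,-0.72],[5,0,0,0,0.47,0.05,-0.72],[5,0,0,0,0,0,0]],
])

```text
t: 14.22
ee_pos: [0.7839, 0.098, 0.3873]
eef_rot: [0.0, 0.569, 0.823, 0.001]
contact_force: [1.0, 0.5, -2.4]
opening: 0.0147
grip_force: 79.7
```

>>> arm_command([
  [[5,-0.25,-0.45,0,0,0,0],[5,-0.51,-0.9,0,0,0,0],[5,-0.51,-0.9,0,0,0,0],[5,-0.51,-0.9,0,0,0,0],[5,-0.51,-0.9,0,0,0,0]],
])

```text
t: 14.85
ee_pos: [0.692, -0.0116, 0.3906]
eef_rot: [0.003, 0.57, 0.821, 0.002]
contact_force: [0.7, -0.7, -2.0]
opening: 0.0147
grip_force: 79.7
```

>>> arm_command([
  [[5,-0.51,-0.9,0,0,0,0],[5,-0.51,-0.9,0,0,0,0],[5,-0.51,-0.9,0,0,0,0],[5,-0.51,-0.9,0,0,0,0],[5,-0.51,-0.9,0,0,0,0]],
])

```text
t: 15.48
ee_pos: [0.5925, -0.1305, 0.3896]
eef_rot: [0.003, 0.571, 0.821, 0.002]
contact_force: [-0.3, 0.1, -2.6]
opening: 0.0145
grip_force: 79.7
```

>>> arm_command([
  [[5,-0.51,-0.9,0.4,0,0,0],[5,-0.51,-0.9,0.6,0,0,0],[5,-0.51,-0.9,0.7,0,0,0],[5,-0.51,-0.9,0.7,0,0,0],[5,-0.51,-0.9,0.7,0,0,0]],
])

```text
t: 16.1
ee_pos: [0.4933, -0.2495, 0.2953]
eef_rot: [0.003, 0.571, 0.821, 0.001]
contact_force: [0.3, 0.8, -3.7]
opening: 0.0148
grip_force: 79.7
```

>>> arm_command([
  [[5,-0.51,-0.9,0.7,0,0,0],[5,-0.3,-0.5,0.7,0,0,0],[5,0,0,0.7,0,0,0],[5,0,0,0.3,0,0,0],[5,0,0,0,0,0,0]],
])

```text
t: 16.73
ee_pos: [0.4642, -0.286, 0.224]
eef_rot: [0.002, 0.569, 0.822, 0.001]
contact_force: [0.6, -0.7, -3.2]
opening: 0.0148
grip_force: 79.6
```

```bash
python3 - <<'E'
from h import *
s,r=tool(); print(s['t'],s['ee_pos'],s['qpos']); print(r.as_matrix().round(3))
a=np.radians(20.6); g=R.from_matrix(np.array([[-np.sin(a),np.cos(a),0],[np.cos(a),np.sin(a),0],[0,0,-1]]).T)
print(np.degrees((r.inv()*g).as_rotvec())/8, r.inv().apply(np.array([.448,-.3056,.0762])-s['ee_pos'])/.03)
im=camera('scene')[120:300,280:520]; cv2.imwrite('pics/c4.png',cv2.resize(im,None,fx=3,fy=3,interpolation=2))
E
```

```text
16.725 [ 0.46417416 -0.28602317  0.22400672] [ 0.9220958   0.19664581 -0.51052014  1.66589632  0.09709335  1.30046125
  0.75331286]
[[-0.351  0.936  0.005]
 [ 0.936  0.351  0.   ]
 [-0.002  0.005 -1.   ]]
[ 0.03244447  0.01133177 -0.00330096] [-0.4136949  -0.75638493  4.92417487]
```

View pics/c4.png

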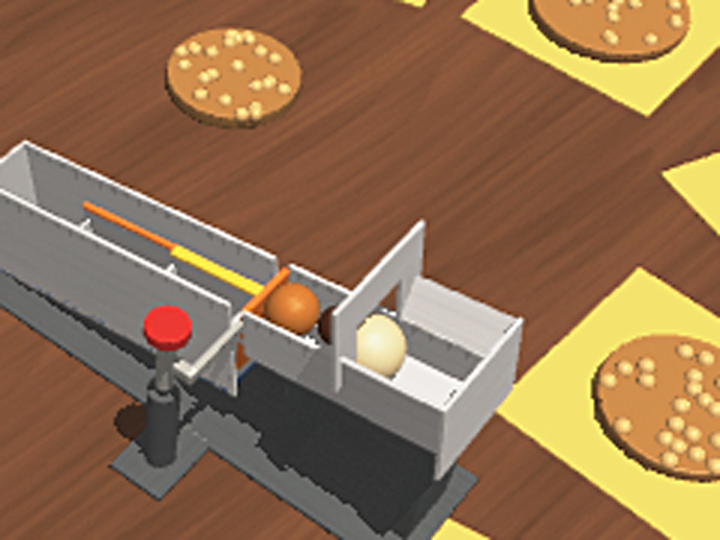

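Medium, small and large balls are lined up behind the gate at (293,308), (328,322), (378,347). Setting the scoop down.

>>> arm_command([
  [[5,-0.2,-0.38,0.6,0.03,0,0],[5,-0.2,-0.38,0.9,0,0,0],[5,0,0,0.9,0,0,0],[5,0,0,0.9,0,0,0],[5,0,0,0.7,0,0,0]],
])

```text
t: 17.4
ee_pos: [0.4467, -0.3062, 0.1023]
eef_rot: [0.0, 0.569, 0.822, -0.0]
contact_force: [0.0, -0.4, -2.3]
opening: 0.014
grip_force: 79.6
```

>>> arm_command([
  [[5,0,0,0.4,0,0,0],[5,0,0,0.2,0,0,0],[5,0,0,0.13,0,0,0],[5,0,0,0.08,0,0,0],[5,0,0,0,0,0,0]],
])

```text
t: 18.02
ee_pos: [0.4479, -0.3058, 0.0801]
eef_rot: [0.001, 0.569, 0.822, -0.0]
contact_force: [-0.3, -0.3, -3.1]
opening: 0.0147
grip_force: 79.6
```

```bash
python3 - <<'E'
from h import *
s,r=tool(); print(s['t'],s['ee_pos'],s['contact_force']); print(r.as_matrix().round(3))
E
```

```text
18.025 [ 0.44791916 -0.3058462   0.08009995] [-0.32913205 -0.27290266 -3.08388786]
[[-0.353  0.936  0.001]
 [ 0.936  0.353 -0.001]
 [-0.001  0.001 -1.   ]]
```

>>> arm_command([
  [[5,0,0,0.06,0,0,0],[5,0,0,0.05,0,0,0],[5,0,0,0.03,0,0,0],[5,0,0,0,0,0,0]],
])

```text
t: 18.52
ee_pos: [0.4477, -0.306, 0.0761]
eef_rot: [0.001, 0.569, 0.822, -0.0]
contact_force: [-2.8, 1.3, 5.7]
opening: 0.0147
grip_force: 80.7
```

Contact with the table. Release slowly, then rise.

>>> arm_command([
  [[20,0,0,-0.02,0,0,0],[30,0,0,0,0,0,0],[60,0,0,0,0,0,0],[85,0,0,0,0,0,0],[85,0,0,0,0,0,0]],
], grip_force=20)

```text
t: 19.15
ee_pos: [0.4477, -0.3057, 0.0762]
eef_rot: [0.0, 0.569, 0.822, -0.0]
contact_force: [0.9, 0.1, -0.3]
opening: 0.0819
grip_force: 0.0
```

>>> arm_command([
  [[85,0,0,-0.3,0,0,0],[85,0,0,-0.7,0,0,0],[85,0,0,-1,0,0,0],[85,0,0,-1,0,0,0],[85,0,0,-1,0,0,0]],
])

```text
t: 19.77
ee_pos: [0.4477, -0.3056, 0.198]
eef_rot: [0.001, 0.569, 0.822, -0.0]
contact_force: [0.5, -0.8, 0.9]
opening: 0.0851
grip_force: 0.0
```

>>> arm_command([
  [[85,0,0,-1,0,0,0],[60,0,0,-1,0,0,0],[0,0,0,-0.7,0,0,0],[0,0,0,0,0,0,0]],
])

```text
t: 20.27
ee_pos: [0.4484, -0.3058, 0.2793]
eef_rot: [0.002, 0.569, 0.822, -0.0]
contact_force: [0.2, -0.2, -0.3]
opening: 0.0317
grip_force: 0.0
```

```bash
python3 - <<'E'
from h import *
s,r=tool(); print(s['t'],s['ee_pos'],s['contact_force'])
a=camera('wrist'); b=camera('scene')[200:350,100:300]
c=np.zeros((300,800,3),np.uint8); c[:,:400]=cv2.resize(a,(400,300)); c[:,400:]=cv2.resize(b,(400,300),interpolation=2); cv2.imwrite('pics/c5.png',c)
t=camera('top'); b=t[190:280,240:340]
hsv=cv2.cvtColor(t,cv2.COLOR_BGR2HSV); m=((hsv[...,0]<6)|(hsv[...,0]>174))&(hsv[...,1]>170)&(hsv[...,2]>120)
m[:, :280]=0; m[:,330:]=0; m[:215]=0;m[250:]=0
uv=np.argwhere(m).mean(0)[::-1]; print('cap',m.sum(),uv,ray(camera_params('top'),uv,.152))
sc=camera('scene');hsv=cv2.cvtColor(sc,cv2.COLOR_BGR2HSV); m=((hsv[...,0]<6)|(hsv[...,0]>174))&(hsv[...,1]>170)&(hsv[...,2]>120)
m[:215]=0;m[240:]=0;m[:,:320]=0;m[:,350:]=0
uv=np.argwhere(m).mean(0)[::-1]; print('cap',m.sum(),uv,ray(camera_params('scene'),uv,.152))
E
```

```text
20.275 [ 0.44835615 -0.30580789  0.27933462] [ 0.18739887 -0.18301595 -0.26004253]
cap 21 [303.28571429 233.19047619] [ 0.6048895  -0.00449483  0.152     ]
cap 185 [335.51351351 228.78378378] [ 0.61098508 -0.0073833   0.152     ]
```

View pics/c5.png

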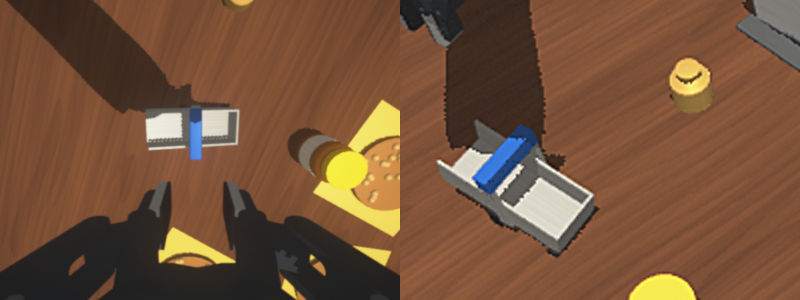

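Scoop stands upright and empty, fingers free. On to the plunger.

>>> arm_command([
  [[0,0.74,0.85,0,0,0,0],[0,0.74,0.85,0,0,0,0],[0,0.74,0.85,0,0,0,0],[0,0.74,0.85,0,0,0,0],[0,0.74,0.85,0,0,0,0]],
])

```text
t: 21.1
ee_pos: [0.5279, -0.1557, 0.2763]
eef_rot: [-0.0, 0.569, 0.822, -0.0]
contact_force: [-0.2, 0.4, -0.1]
opening: 0.0
grip_force: 0.0
```

>>> arm_command([
  [[0,0.74,0.85,0.3,0,0,0],[0,0.74,0.85,0.3,0,0,0],[0,0.74,0.85,0.3,0,0,0],[0,0.74,0.85,0.3,0,0,0],[0,0.74,0.85,0,0,0,0]],
])

```text
t: 21.72
ee_pos: [0.6077, -0.0071, 0.2393]
eef_rot: [-0.001, 0.569, 0.822, -0.001]
contact_force: [0.5, -0.2, 1.1]
opening: -0.0
grip_force: 0.0
```

>>> arm_command([
  [[0,0,0,0,0,0,0],[0,0,0,0,0,0,0]],
])

```text
t: 21.98
ee_pos: [0.6076, -0.0087, 0.2404]
eef_rot: [0.0, 0.569, 0.822, -0.001]
contact_force: [0.1, -0.3, 0.2]
opening: -0.0003
grip_force: 0.0
```

```bash
cat > cap.py <<'E'
from h import *
s,r=tool(); p=camera_params('wrist'); t=camera('wrist'); print(s['t'],s['ee_pos'],s['opening']); print(r.as_matrix().round(3))
hsv=cv2.cvtColor(t,cv2.COLOR_BGR2HSV); m=(((hsv[...,0]<6)|(hsv[...,0]>174))&(hsv[...,1]>170)&(hsv[...,2]>90)).astype(np.uint8)
n,l,st,ce=cv2.connectedComponentsWithStats(m)
for i in range(1,n):
    if st[i,4]>150: X=ray(p,ce[i],.152); print(st[i],ce[i],X,'d',r.inv().apply(X-s['ee_pos'])/.03)
print(proj(p,[.609,-.007,.152])); cv2.imwrite('pics/w6.png',t)
E
python3 cap.py
```

```text
21.975 [ 0.60758616 -0.00870365  0.24041001] -0.000258295197047675
[[-0.352  0.936 -0.001]
 [ 0.936  0.352 -0.001]
 [-0.001 -0.001 -1.   ]]
[ 292  220   50   48 1821] [316.22899506 243.87644152] [ 0.6081005  -0.00526144  0.152     ] d [0.10403299 0.05938758 2.94684931]
[[316.6126038  247.00598425]]
```

>>> arm_command([
  [[0,0.1,0.06,0.7,0,0,0],[0,0,0,0.8,0,0,0],[0,0,0,0.7,0,0,0],[0,0,0,0.4,0,0,0],[0,0,0,0.2,0,0,0]],
])

```text
t: 22.65
ee_pos: [0.6085, -0.0054, 0.1567]
eef_rot: [0.0, 0.569, 0.822, -0.0]
contact_force: [0.2, 0.5, 0.5]
opening: 0.0004
grip_force: 0.0
```

>>> arm_command([
  [[0,0,0,0.2,0,0,0],[0,0,0,0.2,0,0,0],[0,0,0,0.2,0,0,0],[0,0,0,0.15,0,0,0],[0,0,0,0.1,0,0,0]],
])

```text
t: 23.28
ee_pos: [0.609, -0.0048, 0.1317]
eef_rot: [0.001, 0.569, 0.822, -0.0]
contact_force: [-0.4, -2.4, 5.3]
opening: 0.0001
grip_force: 2.8
```

>>> arm_command([
  [[0,0,0,0.05,0,0,0],[0,0,0,0,0,0,0]],
])

```text
t: 23.52
ee_pos: [0.609, -0.0049, 0.1303]
eef_rot: [0.001, 0.569, 0.822, -0.0]
contact_force: [-0.3, -1.6, 5.3]
opening: 0.0003
grip_force: 2.8
```

>>> arm_command([
  [[0,0,0,0.1,0,0,0],[0,0,0,0.1,0,0,0],[0,0,0,0.06,0,0,0],[0,0,0,0,0,0,0]],
])

```text
t: 24.02
ee_pos: [0.609, -0.0049, 0.1231]
eef_rot: [0.001, 0.569, 0.822, -0.0]
contact_force: [-2.9, -2.3, 10.2]
opening: 0.0003
grip_force: 4.9
```

Force jumped to 10 N at z 0.123, which is the stop. A touch more, then hold.

>>> arm_command([
  [[0,0,0,0.03,0,0,0],[0,0,0,0,0,0,0],[0,0,0,0,0,0,0],[0,0,0,0,0,0,0],[0,0,0,0,0,0,0]],
])

```text
t: 24.65
ee_pos: [0.6091, -0.0049, 0.1229]
eef_rot: [0.001, 0.569, 0.822, -0.0]
contact_force: [-6.2, -3.2, 16.2]
opening: 0.0002
grip_force: 8.1
```

>>> arm_command([
  [[0,0,0,0,0,0,0],[0,0,0,0,0,0,0],[0,0,0,0,0,0,0],[0,0,0,0,0,0,0],[0,0,0,0,0,0,0]],
])

```text
t: 25.28
ee_pos: [0.6091, -0.005, 0.1229]
eef_rot: [0.001, 0.569, 0.822, -0.0]
contact_force: [-5.7, -1.6, 16.4]
opening: -0.0002
grip_force: 8.1
```

>>> arm_command([
  [[0,0,0,0,0,0,0],[0,0,0,0,0,0,0],[0,0,0,0,0,0,0],[0,0,0,0,0,0,0],[0,0,0,0,0,0,0]],
])

```text
t: 25.9
ee_pos: [0.6091, -0.0049, 0.1229]
eef_rot: [0.001, 0.569, 0.822, -0.0]
contact_force: [-5.5, -3.5, 15.7]
opening: -0.0001
grip_force: 8.1
```

>>> arm_command([
  [[0,0,0,0,0,0,0],[0,0,0,0,0,0,0],[0,0,0,0,0,0,0],[0,0,0,0,0,0,0],[0,0,0,0,0,0,0]],
])

```text
t: 26.52
ee_pos: [0.6091, -0.0049, 0.123]
eef_rot: [0.001, 0.569, 0.822, -0.0]
contact_force: [-5.2, -2.9, 16.3]
opening: -0.0004
grip_force: 8.1
```

>>> arm_command([
  [[0,0,0,0,0,0,0],[0,0,0,0,0,0,0],[0,0,0,0,0,0,0],[0,0,0,0,0,0,0],[0,0,0,0,0,0,0]],
])

```text
t: 27.15
ee_pos: [0.6091, -0.0049, 0.1229]
eef_rot: [0.001, 0.569, 0.822, -0.0]
contact_force: [-6.3, -2.9, 15.6]
opening: 0.0
grip_force: 8.1
```

```bash
python3 - <<'E'
from h import *
a=camera('scene')[120:280,250:470]; b=camera('wrist')
c=np.zeros((400,800,3),np.uint8); c[:,:550]=cv2.resize(a,(550,400),interpolation=2); c[:188,550:]=cv2.resize(b,(250,188)); 
c[200:400,550:750]=cv2.resize(camera('top')[220:360,220:360],(200,200)); cv2.imwrite('pics/c7.png',c)
E
```

```text
(no output)
```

View pics/c7.png

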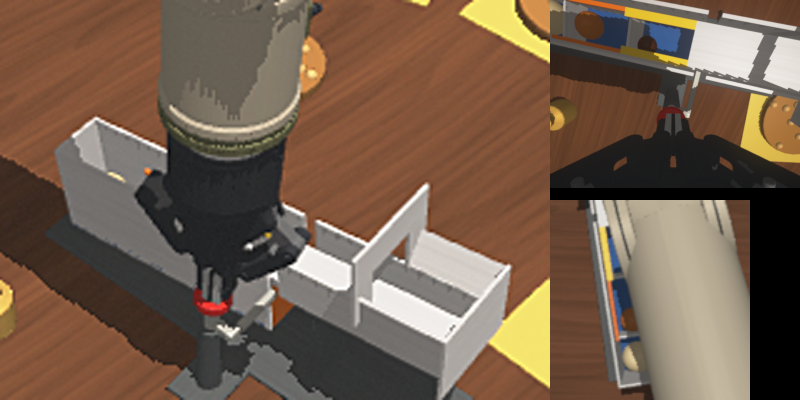

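The lane is empty. The small ball is in the first pocket (wrist inset), the medium in the second, and the large in the last (top inset). Let the plunger up.

>>> arm_command([
  [[0,0,0,-0.2,0,0,0],[0,0,0,-0.3,0,0,0],[0,0,0,-0.4,0,0,0],[0,0,0,-0.5,0,0,0],[0,0,0,-0.9,0,0,0]],
])

```text
t: 27.92
ee_pos: [0.6077, -0.0041, 0.1903]
eef_rot: [-0.001, 0.569, 0.823, -0.001]
contact_force: [-0.4, 0.4, 0.3]
opening: -0.0001
grip_force: 0.0
```

>>> arm_command([
  [[0,0,0,-1,0,0,0],[0,0,0,-1,0,0,0],[0,-1,-0.5,-0.5,0,0,0],[0,-1,-0.5,0,0,0,0],[0,-1,-0.5,0,0,0,0]],
])

```text
t: 28.55
ee_pos: [0.5979, -0.1049, 0.2659]
eef_rot: [0.0, 0.568, 0.823, -0.0]
contact_force: [0.3, 0.8, 0.5]
opening: -0.0001
grip_force: 0.0
```

>>> arm_command([
  [[0,-1,-0.5,0,0,0,0],[0,-1,-0.5,0,0,0,0],[0,-1,-0.5,0,0,0,0],[0,-0.5,-0.3,0,0,0,0],[0,0,0,0,0,0,0]],
])

```text
t: 29.18
ee_pos: [0.5844, -0.2224, 0.2654]
eef_rot: [0.0, 0.569, 0.822, -0.0]
contact_force: [0.5, 0.8, 0.5]
opening: 0.0004
grip_force: 0.0
```

```bash
python3 - <<'E'
from h import *
a=camera('top')[190:370,215:395]; b=camera('scene')[130:330,110:380]
c=np.zeros((450,800,3),np.uint8); c[:400,:400]=cv2.resize(a,(400,400),interpolation=2); c[:296,400:]=cv2.resize(b,(400,296)); cv2.imwrite('pics/c8.png',c)
print(status.get_state()['ee_pos'],status.get_state()['contact_force'])
E
```

```text
[ 0.58506822 -0.22000765  0.2656601 ] [-0.35185544  0.63997294  0.03121227]
```

View pics/c8.png

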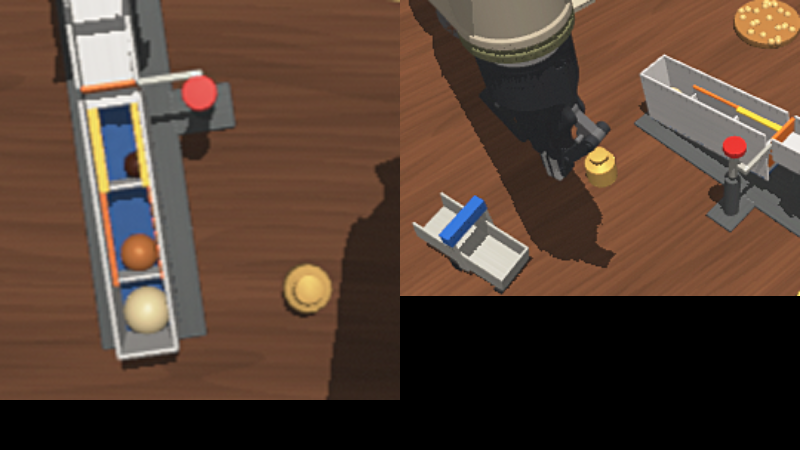

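Each ball is in its own pocket: small at (135,163), medium at (139,252), large at (147,310). The plunger is up at (200,93) and the scoop is upright. Handing in.

```bash
python3 -c "
from cell import workorder
print(workorder.close_job())"
```

```text
the job is handed in; nothing more can be done
None
```

The job is handed in at about 29 s; the last pictures show all three nut balls in their own pockets, the plunger back up, the empty scoop upright on the table and the arm clear. The hand-in call returned no verdict.

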